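# Hold the analyser's dead-man lever in the green

### The arm

A 7-joint arm with a two-finger parallel gripper is mounted at the origin on the work surface. World frame = base frame: x ahead of the robot, y to its left, z up, the work surface at z = 0. Lengths are in m, angles in degrees, forces in N, time in s.
With the tool pointing down it reaches from about 0.35 to 0.9 m from the base axis. Payload 8.1 kg.
Tool frame: the origin (TCP) lies at the very end of the fingers, on their centre line; the grasp point (between the pads) lies 19 mm behind it (robot.pinch_z is the distance from the TCP to the grasp point, in m); y points along the fingers, x is the direction in which the jaws open and shut, and the axes are right-handed (so a half turn about y gives the same grasp; the last joint's range is limited). The gripper opens to 85 mm and grips with 20 to 120 N. Pads are 22 mm wide; open, the fingers measure 114 mm over their backs; the gripper's body (76 mm by 85 mm) begins 54 mm behind the grasp point. The pads swing forward as they close: fully open they stand 13 mm farther back than shut.
Start: joints at [57.892, 24.895, 1.432, 90.138, -0.665, 64.973, -4.303], TCP at [0.276, -0.561, 0.231] pointing down, gripper open.
Joint ranges: [-149.89, 149.89], [-25.12, 119.58], [-72.63, 75.52], [4.76, 147.25], [-75.54, 255.54], [6.69, 114.76], [-157.13, 157.13]. Speed limits (degrees/s): [127.2, 127.2, 172.46, 172.46, 180, 180, 180].

### API

Orientations are given as [roll, pitch, yaw] about the fixed x, y, z axes, in that order (R = Rz(yaw) Ry(pitch) Rx(roll)).
In Python, from bench import robot gives the robot as it stands.
- The arm moves only by the shell command python3 -m crank 'ROWS'. ROWS is JSON, a list of rows, each an object with "delta_rot": the turn, a rotation vector about the tool's x, y, z in degrees, a list of three; "xyz": the shift along the tool's x, y, z in cm, a list of three; "jaw": the finger opening in cm, from 0 to 8.54. In form: [{"delta_rot": [wx, wy, wz], "xyz": [x, y, z], "jaw": jaw}, ...]. A call has 1 to 12 rows; each row is the pose to reach, as a shift and turn from the pose commanded when the call began, along the tool's axes at that moment; what a row does not reach only later rows make up. A row lasts 1/8 s, in which the tool goes at most 62.5 mm and 10.7 degrees, less where a joint would pass 70% of its speed; a pose out of reach is approached as far as the arm can. A call with a gripper value outside its range is refused whole. The fingers move at their own pace and stop on an object; the grip force is fixed at half the most. Time passes only in rows, so rows that repeat a pose let the fingers close. It gives the time, the measured TCP pose, the force and the opening at its end, in the units of the state.
- robot.read_state(): the state, without advancing time (a new reading comes with each control period).
- robot.snapshot(name): name is "scene" or "side" or "wrist"; returns a dict with "pixels" (400x640x3 uint8, blue, green, red), "depth" (400x640 float32, m along the optical axis (not along the pixel's ray), 0 where there is no reading), "mtx" (3x3 intrinsics, pixels), "R" (3x3) and "t" (3): a world point X has camera coordinates R X + t. Camera axes: x right, y down, z forward; pixel columns grow to the right and rows downward; lengths in m; the calibration is good to about 2 mm. A picture is of the moment at which its call begins.
- robot.hand_in(): hands the job in, once; it reports no verdict.
The state is a dict: "t": time; "q": joint angles; "joint_vel": joint speeds; "joint_efforts": joint torques, N m; "ee_pos": TCP position; "orientation": TCP orientation; "ft_force": force on the tool from outside, world axes, zero at the start; "ft_torque": the same for the moment, N m; "width": finger opening in m.
Only numpy, scipy, OpenCV 4.12 (cv2) and the standard library are available. Lean on these libraries where they do the work, as an engineer would, in place of code of your own. Each camera call takes 0.05 s, during which the arm holds its last target.

### The job

Take a reading of the pot on the analyser: push the red isolator handle over from off to on (towards its green stripe), then press the black pad of the yellow dead-man lever down until its orange pointer stands in the green band, and finish the program while the robot is still holding it there. Do not let the pointer run into the red, leave the blue lamp switch off, and do not disturb the pot, the stone and the stone axe on their foam pads, or the brush.

Things in the scene. Friction and masses are not known exactly. Their poses are not given: they have to be found in the camera images.
- isolator_box: Fixed grey box of the isolator switch, 100 x 85 x 40 mm high (bracket cheeks to 62 mm); origin at the centre of its underside, z up. Its +x axis points from the off side (white stripe) to the on side (green stripe); yaw varies. Handle pivot: along its y axis, 50 mm above the origin.
- isolator (a joint): Angle of the isolator's handle, rad: 0 = off, leaning 0.5 rad (29 deg) towards the box's -x; 0.5 = upright; 1.0 = on, leaning 0.5 rad towards +x. Both ends are stops; being top-heavy, it drops by itself to the nearer stop once past upright. About 2 N at the grip moves it.
- isolator_grip (a point): Centre of the isolator's red grip: a barrel of 24 mm diameter and 56 mm length, lying along the box's y axis 70 mm from the pivot on a thin steel stem; centre about 111 mm above the table at either stop (34 mm to either side of the pivot), 120 mm when upright.
- lamp_box: Fixed grey box of the lamp switch, the same as the isolator's in shape and size but with a blue grip; it stays off. Origin and axes as for the isolator box.
- lamp (a joint): Angle of the lamp switch's handle, rad, as for the isolator: 0 = off (must stay so), 1.0 = on.
- lamp_grip (a point): Centre of the blue barrel grip of the lamp switch.
- deadman_box: Fixed base of the dead-man lever: a grey plate 260 x 100 x 18 mm thick, from 45 mm on the -x side to 215 mm on the +x side of its origin; origin on the table below the lever's pad; z up; +x points from the pad to the hinge; yaw varies. The gauge with white, green, white and red bands rises to 180 mm beside the hinge on the +y side.
- deadman_hinge (a point): Hinge axis of the dead-man lever (along the base's y), 150 mm along the base's +x from its origin and 90 mm above the table.
- deadman_pad (a point): Centre of the upper face of the lever's black pad (52 mm long, 56 mm wide, 14 mm thick), 150 mm from the hinge; it moves with the lever. About 135 mm above the table when released, 98 mm when the lever is level, 61 mm fully down. At least 25 mm free all round.
- deadman (a joint): Angle of the dead-man lever, rad: 0 = released (pad up, 0.25 rad above level), growing as the pad is pressed down; 0.25 = lever level, pointer upright and in the middle of the green band; green band 0.18 to 0.32 (about 10 mm of pad travel either side of level); red band from 0.40; end stop 0.50. A spring returns it: about 2 N at the pad to start it, 5.5 N at level, 8 N at 0.40.
- pot: Terracotta pot, 104 mm wide, 82 mm high, loose on the stage of the white bench analyser (foot 220 x 200 mm, column and head up to 360 mm) at the left side of the table; origin at the centre of its underside. Leave alone.
- round_stone: Dark rounded stone, 54 mm wide, 34 mm high, loose on a white foam pad (100 x 90 x 8 mm). Origin under its centre. Leave alone.
- axe: Dark polished stone axe, 73 x 42 x 18 mm, loose on a white foam pad. Origin under its middle. Leave alone.
- brush: Hand brush (wooden handle, about 200 mm long) lying at the right side of the table. Leave alone.

How it is judged:
By the outcome, as a careful person would: the job done as asked, in the order asked, and still so for the second after the job is handed in, while the arm keeps its last pose, push and grip.
It also fails if it takes over 42 s, if anything falls off the work surface, if the arm or the gripper's body presses on something with over 40 N, if the wrist force passes 120 N, or if a joint passes its speed limit or range.

## Working session

There is one attempt and no reset: what is moved stays moved. The work goes in short steps, Python scripts to look and compute and a shell command to move; the robot and the scene stay as the last step left them, time stands still between calls to the robot, and variables do not carry over. Pictures are saved under pics/ and viewed, and the job is handed in when it is done.

```bash
mkdir -p pics; cat > h.py <<'E'
import cv2,numpy as np
from bench import robot
def snap(n,f):
    s=robot.snapshot(n); cv2.imwrite('pics/'+f+'.png',s['pixels']); np.savez('pics/'+f+'.npz',**s); return s
def pt(s,u,v,d=None):
    if d is None:
        w=s['depth'][v-1:v+2,u-1:u+2]; w=w[w>0]; d=np.median(w)
    p=np.linalg.inv(s['mtx'])@[u,v,1]*d
    return s['R'].T@(p-s['t'])
E
python3 - <<'E'
from h import *
for n in ['scene','side','wrist']: snap(n,n+'0')
s=robot.read_state();print(s)
E
```

```text
{'t': 0.15, 'q': array([57.89181335, 24.9281717 ,  1.43064003, 90.1760003 , -0.66526612,
       64.97361109, -4.30356898]), 'joint_vel': array([ 0.04583964, -0.13455541, -0.00112492, -0.13218106, -0.02127187,
        0.05026411,  0.0022303 ]), 'joint_efforts': array([ 2.21997565e-03, -6.70887136e+01,  1.02633454e+00, -3.16452277e+01,
        1.56161527e-02,  8.94845522e-03,  2.92538346e-05]), 'ee_pos': array([ 0.27602888, -0.56032282,  0.23070414]), 'orientation': array([-9.00056867e+01,  6.92388920e-02, -6.37749635e+01]), 'ft_force': array([-0.64576933,  0.48132788,  0.58838192]), 'ft_torque': array([-0.03045735, -0.0093176 ,  0.0130253 ]), 'width': 0.08536119608471669}
```

View pics/scene0.png

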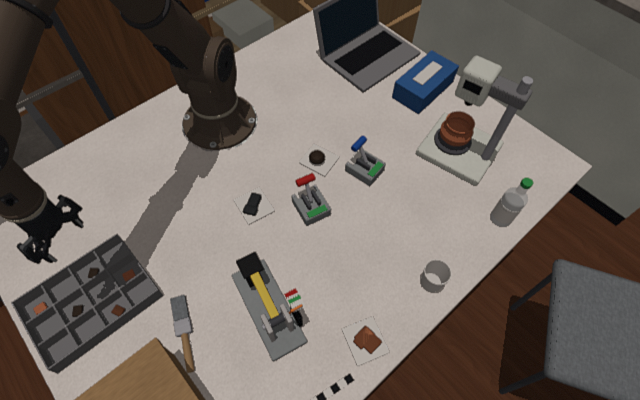

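View pics/side0.png

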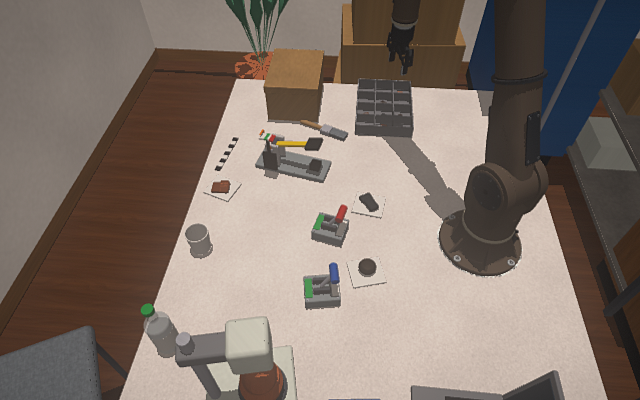

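View pics/wrist0.png

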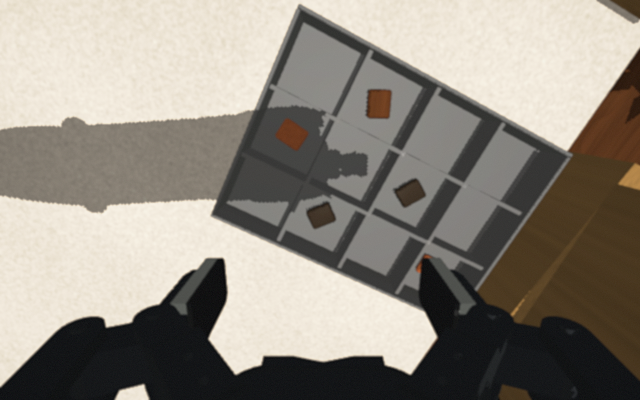

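```bash
python3 - <<'E'
from h import *
s=np.load('pics/scene0.npz')
a=s['pixels'][130:230,230:400]; cv2.imwrite('pics/c1.png',cv2.resize(a,None,fx=4.6,fy=4.6,interpolation=cv2.INTER_CUBIC))
a=s['pixels'][240:370,220:390]; cv2.imwrite('pics/c2.png',cv2.resize(a,None,fx=4.6,fy=4.6,interpolation=cv2.INTER_CUBIC))
def blob(s,lo,hi,box,name):
    im=cv2.cvtColor(s['pixels'],cv2.COLOR_BGR2HSV); m=cv2.inRange(im,lo,hi); 
    k=np.zeros_like(m);x0,y0,x1,y1=box;k[y0:y1,x0:x1]=1; m=m*k
    v,u=np.nonzero(m&(s['depth']>0)*np.uint8(255)); d=s['depth'][v,u].astype(float)
    P=(np.linalg.inv(s['mtx'])@np.stack([u,v,np.ones_like(u)]))*d
    X=(s['R'].T@(P-s['t'][:,None])).T
    print(name,len(X),X.mean(0).round(4),np.median(X,0).round(4),X.min(0).round(3),X.max(0).round(3))
    c=np.cov(X[:,:2].T);w,V=np.linalg.eigh(c);print('  axis',np.degrees(np.arctan2(V[1,1],V[0,1])).round(1),np.sqrt(w).round(4))
    return X
s2=np.load('pics/side0.npz')
for n,s,b in [('scene',s,((290,165,330,200),(300,195,335,225),(345,130,375,160),(360,155,390,180),(245,265,285,325),(232,248,266,290))),
  ('side',s2,((330,200,350,225),(308,210,330,240),(325,258,342,286),(300,272,318,302),(275,135,310,150),(303,132,325,153)))]:
    print(n)
    blob(s,(0,150,60),(8,255,255),b[0],'red');blob(s,(45,100,50),(75,255,255),b[1],'green')
    blob(s,(105,150,50),(125,255,255),b[2],'blue');blob(s,(45,100,50),(75,255,255),b[3],'green2')
    blob(s,(20,120,80),(32,255,255),b[4],'yellow');X=blob(s,(0,0,0),(179,255,50),b[5],'pad')
E
```

```text
scene
red 124 [0.4401 0.0137 0.1197] [0.4404 0.0133 0.1198] [ 0.426 -0.012  0.11 ] [0.453 0.039 0.127]
  axis 74.4 [0.0047 0.0155]
green 114 [ 5.052e-01 -1.000e-04  4.260e-02] [0.5051 0.0016 0.0427] [ 0.491 -0.03   0.038] [0.519 0.03  0.048]
  axis 76.8 [0.0054 0.0171]
blue 99 [0.4468 0.2186 0.1202] [0.4471 0.2175 0.1208] [0.435 0.195 0.106] [0.458 0.249 0.127]
  axis 99.3 [0.0049 0.0162]
green2 99 [0.5125 0.2354 0.0422] [0.5126 0.2338 0.0424] [0.501 0.204 0.035] [0.525 0.268 0.047]
  axis 100.6 [0.0057 0.0173]
yellow 446 [ 0.6248 -0.2789  0.1099] [ 0.6248 -0.2789  0.112 ] [ 0.536 -0.301  0.019] [ 0.683 -0.256  0.13 ]
  axis 167.9 [0.0062 0.0346]
pad 468 [ 0.5494 -0.2632  0.1221] [ 0.5494 -0.2648  0.1339] [ 0.523 -0.292  0.017] [ 0.577 -0.226  0.144]
  axis 83.2 [0.0128 0.0155]
side
red 84 [0.4333 0.0179 0.1236] [0.4331 0.018  0.1236] [ 0.42  -0.013  0.118] [0.447 0.044 0.13 ]
  axis 75.6 [0.0054 0.0146]
green 83 [0.5032 0.0014 0.0442] [0.5029 0.0025 0.0446] [ 0.49  -0.028  0.037] [0.518 0.03  0.049]
  axis 75.5 [0.0053 0.0171]<stdin>:11: RuntimeWarning: Mean of empty slice.
  ret = um.true_divide(
  return _methods._mean(a, axis=axis, dtype=dtype,
Traceback (most recent call last):
ValueError: zero-size array to reduction operation minimum which has no identity
```

View pics/c1.png

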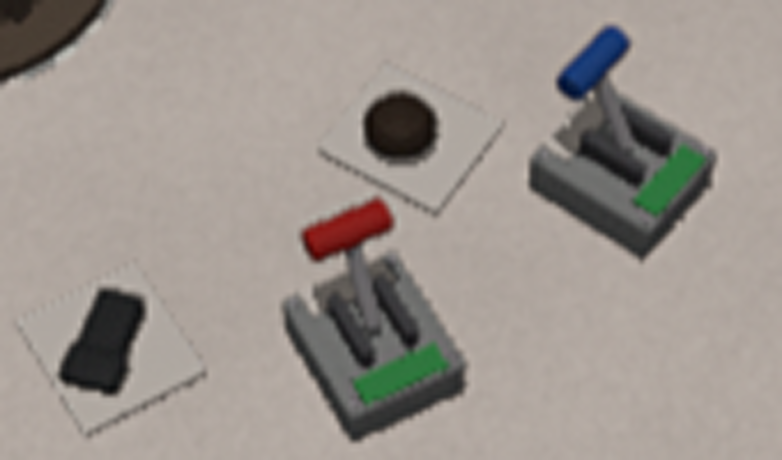

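View pics/c2.png

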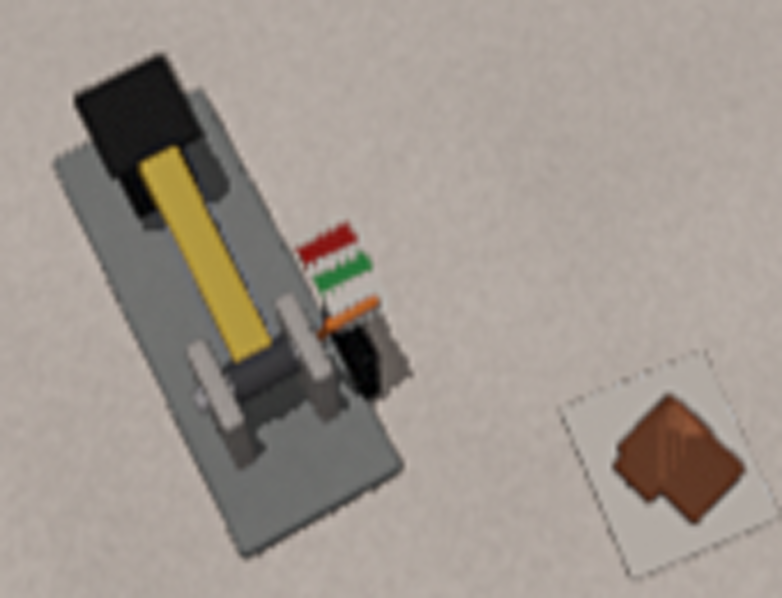

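```bash
python3 - <<'E'
from h import *
for f,bp,by in [('scene0',(232,248,266,290),(245,265,285,325)),('side0',(303,132,325,153),(275,135,310,150))]:
    s=np.load('pics/'+f+'.npz'); im=cv2.cvtColor(s['pixels'],cv2.COLOR_BGR2HSV)
    for b,lo,hi,zl in [(bp,(0,0,0),(179,255,60),.125),(by,(18,120,60),(34,255,255),.09)]:
        m=cv2.inRange(im,lo,hi);v,u=np.nonzero(m); k=(u>b[0])&(u<b[2])&(v>b[1])&(v<b[3]);u=u[k];v=v[k]
        d=s['depth'][v,u].astype(float);P=(np.linalg.inv(s['mtx'])@np.stack([u,v,np.ones_like(u)]))*d
        X=(s['R'].T@(P-s['t'][:,None])).T;X=X[X[:,2]>zl]
        if len(X)<5: print(f,'few',len(X));continue
        r=cv2.minAreaRect(X[:,:2].astype(np.float32)*1000)
        print(f,len(X),X.mean(0).round(4),X.min(0).round(3),X.max(0).round(3),r)
        w,V=np.linalg.eigh(np.cov(X[:,:2].T));print(np.degrees(np.arctan2(V[1,1],V[0,1])))
E
```

```text
scene0 419 [ 0.5535 -0.2641  0.1445] [ 0.523 -0.429  0.126] [ 0.978 -0.233  1.16 ] ((755.8163452148438, -328.5012512207031), (55.89457702636719, 484.22845458984375), 72.20114135742188)
158.49683914221478
scene0 437 [ 0.6277 -0.2797  0.1173] [ 0.569 -0.429  0.096] [ 0.978 -0.256  1.16 ] ((777.8088989257812, -335.6591796875), (35.417686462402344, 440.078369140625), 69.55343627929688)
163.3444315566834
side0 25 [ 0.5457 -0.2489  0.1338] [ 0.52  -0.283  0.125] [ 0.572 -0.231  0.142] ((545.829345703125, -256.3156433105469), (47.50436782836914, 49.692291259765625), 82.0739974975586)
170.48370083599005
side0 172 [ 0.6239 -0.2765  0.113 ] [ 0.571 -0.298  0.095] [ 0.68  -0.257  0.132] ((624.9205932617188, -277.9155578613281), (25.032779693603516, 111.14418029785156), 77.14508819580078)
167.58604069116112
```

```bash
python3 -m crank '[{"delta_rot":[0,-10,0],"xyz":[-9.5,0,7.2],"jaw":0},{"delta_rot":[0,-20,0],"xyz":[-19,0,14.4],"jaw":0},{"delta_rot":[0,-30,0],"xyz":[-28.5,0,21.7],"jaw":0},{"delta_rot":[0,-40,0],"xyz":[-38,0,28.9],"jaw":0},{"delta_rot":[0,-50,0],"xyz":[-47.5,0,36.1],"jaw":0},{"delta_rot":[0,-50,0],"xyz":[-47.5,0,36.1],"jaw":0},{"delta_rot":[0,-50,0],"xyz":[-47.5,0,36.1],"jaw":0},{"delta_rot":[0,-50,0],"xyz":[-47.5,0,36.1],"jaw":0},{"delta_rot":[0,-50,0],"xyz":[-47.5,0,36.1],"jaw":0},{"delta_rot":[0,-50,0],"xyz":[-47.5,0,36.1],"jaw":0},{"delta_rot":[0,-50,0],"xyz":[-47.5,0,36.1],"jaw":0},{"delta_rot":[0,-50,0],"xyz":[-47.5,0,36.1],"jaw":0}]'
python3 - <<'E'
from h import *
s=snap('scene','scene1');snap('side','side1');snap('wrist','wrist1');print(robot.read_state())
E
```

```text
t: 1.65
ee_pos: [0.3899, 0.0242, 0.2311]
orientation: [-90.0, 0.0, -13.8]
ft_force: [0.8, -0.0, -0.1]
width: 0.0001
{'t': 1.8, 'q': array([ 20.86125613,   5.55799821, -34.04156263, 117.8452761 ,
         3.70432585,  57.62674994, -28.94134861]), 'joint_vel': array([ 0.15015889, -0.09819182, -0.18406679, -0.00964796, -0.12693133,
       -0.06475782, -0.20923777]), 'joint_efforts': array([-3.00201075e-01, -3.28811073e+01, -1.67353012e+00, -2.94515347e+01,
        3.27674723e-03,  2.28634199e-03,  1.52228284e-02]), 'ee_pos': array([0.38993442, 0.02374795, 0.23117177]), 'orientation': array([-9.00304297e+01,  1.57487248e-02, -1.38992739e+01]), 'ft_force': array([ 0.85729312,  0.0935804 , -0.0275015 ]), 'ft_torque': array([ 0.04876922,  0.03062381, -0.02521557]), 'width': -3.9313117517634805e-05}
```

View pics/side1.png

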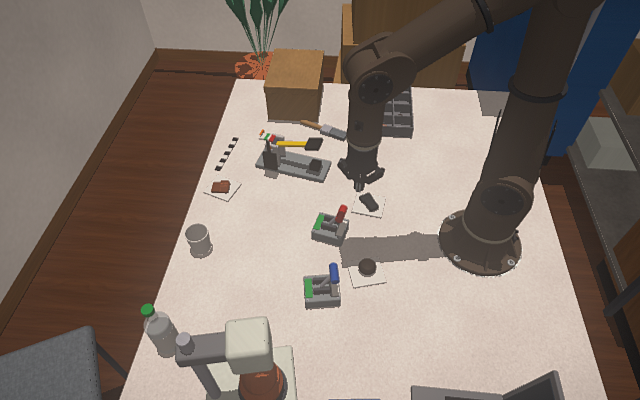

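View pics/wrist1.png

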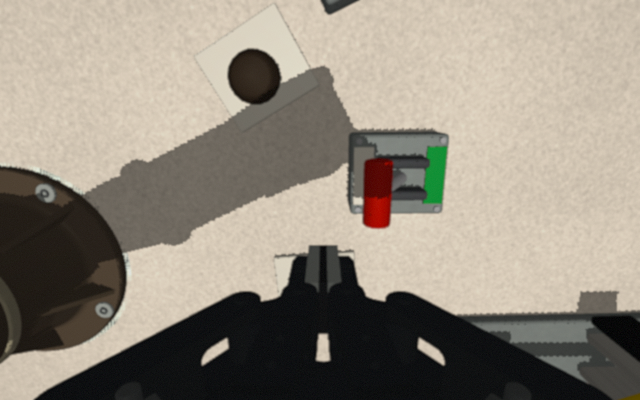

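```bash
python3 -m crank '[{"delta_rot":[0,0,0],"xyz":[0,4,0],"jaw":0},{"delta_rot":[0,0,0],"xyz":[0,8,0],"jaw":0},{"delta_rot":[0,0,0],"xyz":[0,11,0],"jaw":0},{"delta_rot":[0,0,0],"xyz":[0,13.2,0],"jaw":0},{"delta_rot":[0,0,0],"xyz":[0,13.2,0],"jaw":0},{"delta_rot":[0,0,0],"xyz":[1,13.2,0],"jaw":0},{"delta_rot":[0,0,0],"xyz":[2,13.2,0],"jaw":0},{"delta_rot":[0,0,0],"xyz":[2.8,13.2,0],"jaw":0},{"delta_rot":[0,0,0],"xyz":[3.5,13.2,0],"jaw":0},{"delta_rot":[0,0,0],"xyz":[4.2,13.2,0],"jaw":0}]'
python3 - <<'E'
from h import *
snap('wrist','wrist2');s=snap('side','side2')
cv2.imwrite('pics/side2c.png',cv2.resize(s['pixels'][150:320,260:430],None,fx=3.5,fy=3.5))
E
```

```text
t: 3.05
ee_pos: [0.4315, 0.0148, 0.0994]
orientation: [-90.0, -0.0, -13.8]
ft_force: [-1.4, 0.6, -0.1]
width: 0.0003
```

View pics/side2c.png

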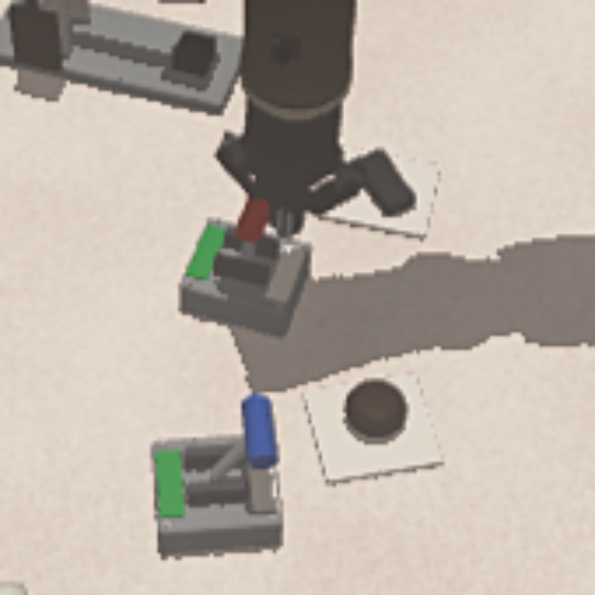

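View pics/wrist2.png

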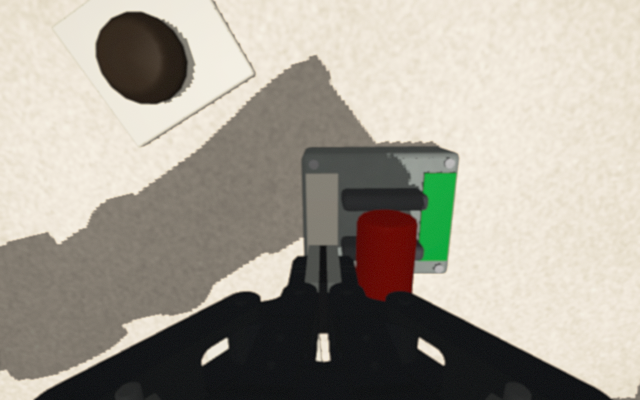

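The handle is being pushed and stands nearly upright, ahead of the fingers. The lamp and axe are untouched, so I'll continue.

```bash
python3 -m crank '[{"delta_rot":[0,0,0],"xyz":[0.7,0,0],"jaw":0},{"delta_rot":[0,0,0],"xyz":[1.4,0,0],"jaw":0},{"delta_rot":[0,0,0],"xyz":[2.1,0,0],"jaw":0},{"delta_rot":[0,0,0],"xyz":[2.8,0,0],"jaw":0},{"delta_rot":[0,0,0],"xyz":[3.3,0,0],"jaw":0},{"delta_rot":[0,0,0],"xyz":[3.3,0,0],"jaw":0},{"delta_rot":[0,0,0],"xyz":[3.3,0,0],"jaw":0},{"delta_rot":[0,0,0],"xyz":[3.3,0,0],"jaw":0}]'
python3 - <<'E'
from h import *
snap('wrist','wrist3');s=snap('side','side3')
cv2.imwrite('pics/side3c.png',cv2.resize(s['pixels'][150:320,260:430],None,fx=3.5,fy=3.5))
E
```

```text
t: 4.15
ee_pos: [0.4627, 0.0071, 0.0993]
orientation: [-90.0, 0.0, -13.8]
ft_force: [0.1, 0.2, 0.1]
width: -0.0005
```

View pics/side3c.png

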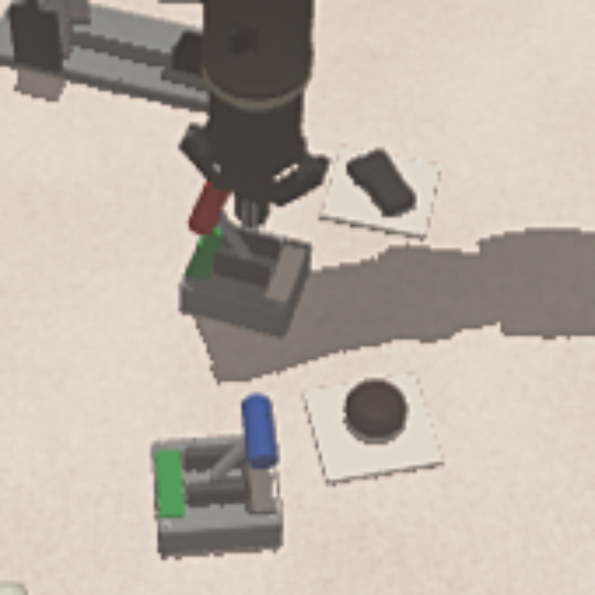

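View pics/wrist3.png

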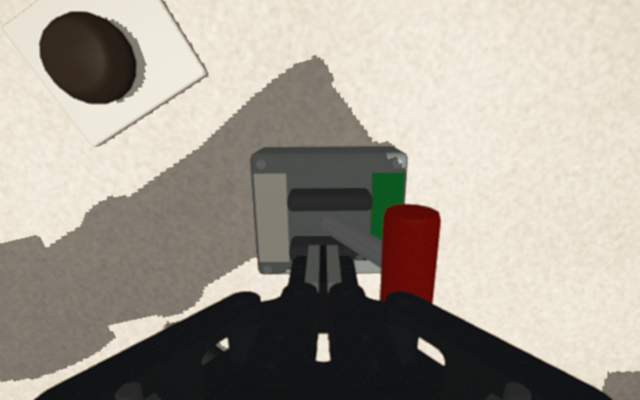

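```bash
python3 -m crank '[{"delta_rot":[0,0,0],"xyz":[-1.5,0,0],"jaw":0},{"delta_rot":[0,0,0],"xyz":[-2.5,0,0],"jaw":0},{"delta_rot":[0,0,0],"xyz":[-2.5,-5,0],"jaw":0},{"delta_rot":[0,0,0],"xyz":[-2.5,-10,0],"jaw":0},{"delta_rot":[0,0,0],"xyz":[-2.5,-12,-2],"jaw":0},{"delta_rot":[0,0,0],"xyz":[0,-12,-7],"jaw":0},{"delta_rot":[0,0,0],"xyz":[4,-12,-11],"jaw":0},{"delta_rot":[0,0,0],"xyz":[8,-12,-15],"jaw":0},{"delta_rot":[0,0,0],"xyz":[12,-12,-19],"jaw":0},{"delta_rot":[0,0,0],"xyz":[14.9,-11,-23],"jaw":0},{"delta_rot":[0,0,0],"xyz":[14.9,-10,-24.1],"jaw":0},{"delta_rot":[0,0,0],"xyz":[14.9,-10,-24.1],"jaw":0}]'
python3 - <<'E'
from h import *
print(robot.read_state()['ee_pos'])
for n in['wrist','side','scene']:
    s=snap(n,n+'4')
    if n!='wrist':
        b=(slice(90,260),slice(200,400)) if n=='side' else (slice(140,370),slice(200,400))
        cv2.imwrite('pics/'+n+'4c.png',cv2.resize(s['pixels'][b],None,fx=2.6,fy=2.6,interpolation=cv2.INTER_CUBIC))
E
```

```text
t: 5.75
ee_pos: [0.5488, -0.2622, 0.1981]
orientation: [-90.0, 0.2, -13.8]
ft_force: [0.0, 0.3, -0.1]
width: -0.0001
[ 0.54881784 -0.26223173  0.19812078]
```

View pics/side4c.png

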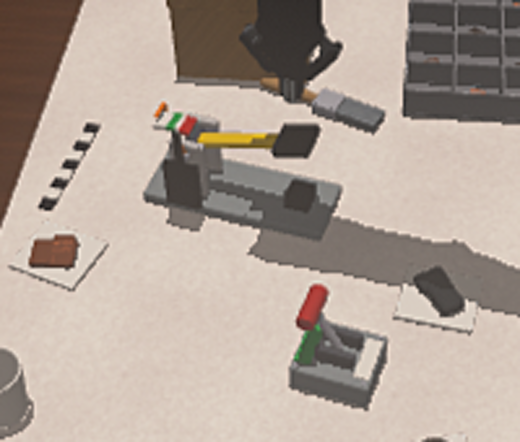

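View pics/scene4c.png

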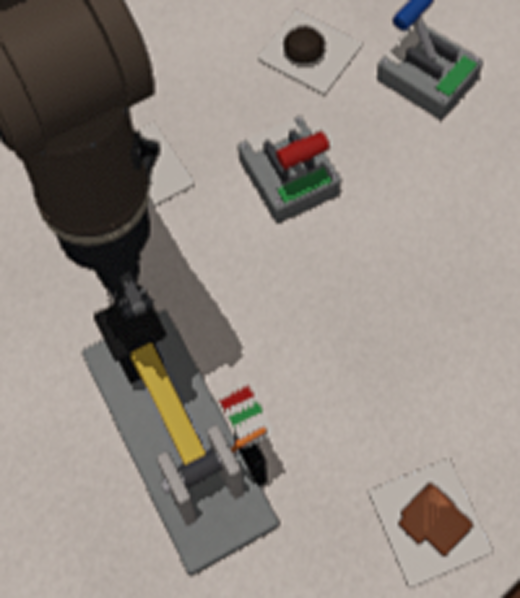

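View pics/wrist4.png

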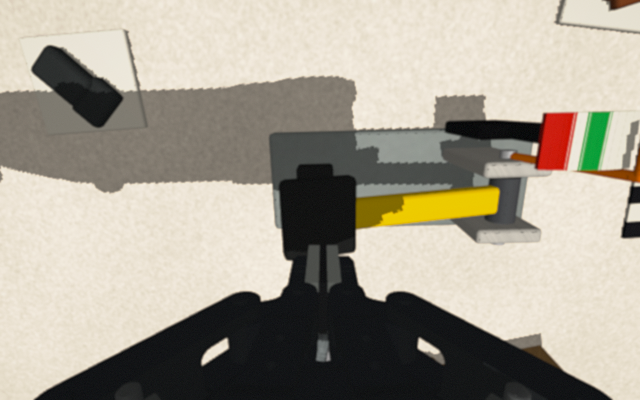

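```bash
python3 -m crank '[{"delta_rot":[0,0,0],"xyz":[0,3,0],"jaw":0},{"delta_rot":[0,0,0],"xyz":[0,5,0],"jaw":0},{"delta_rot":[0,0,0],"xyz":[0,6,0],"jaw":0},{"delta_rot":[0,0,0],"xyz":[0,6.7,0],"jaw":0},{"delta_rot":[0,0,0],"xyz":[0,7.4,0],"jaw":0},{"delta_rot":[0,0,0],"xyz":[0,8.1,0],"jaw":0},{"delta_rot":[0,0,0],"xyz":[0,8.7,0],"jaw":0},{"delta_rot":[0,0,0],"xyz":[0,9.2,0],"jaw":0},{"delta_rot":[0,0,0],"xyz":[0,9.5,0],"jaw":0},{"delta_rot":[0,0,0],"xyz":[0,9.5,0],"jaw":0},{"delta_rot":[0,0,0],"xyz":[0,9.5,0],"jaw":0}]'
python3 - <<'E'
from h import *
for n in['wrist','side','scene']:
    s=snap(n,n+'5')
    b={'side':(slice(110,200),slice(220,360)),'scene':(slice(230,350),slice(220,350)),'wrist':(slice(60,280),slice(320,640))}[n]
    a=s['pixels'][b];cv2.imwrite('pics/'+n+'5c.png',cv2.resize(a,None,fx=590/a.shape[0] if n=='scene' else 700/a.shape[1],fy=590/a.shape[0] if n=='scene' else 700/a.shape[1],interpolation=cv2.INTER_CUBIC))
E
```

```text
t: 7.28
ee_pos: [0.5499, -0.2624, 0.1043]
orientation: [-90.0, 0.0, -13.8]
ft_force: [-3.6, 0.6, 5.9]
width: 0.0001
```

View pics/side5c.png

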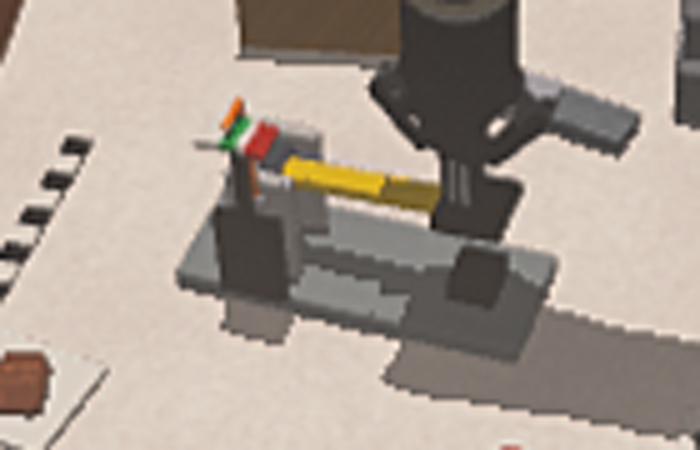

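View pics/scene5c.png

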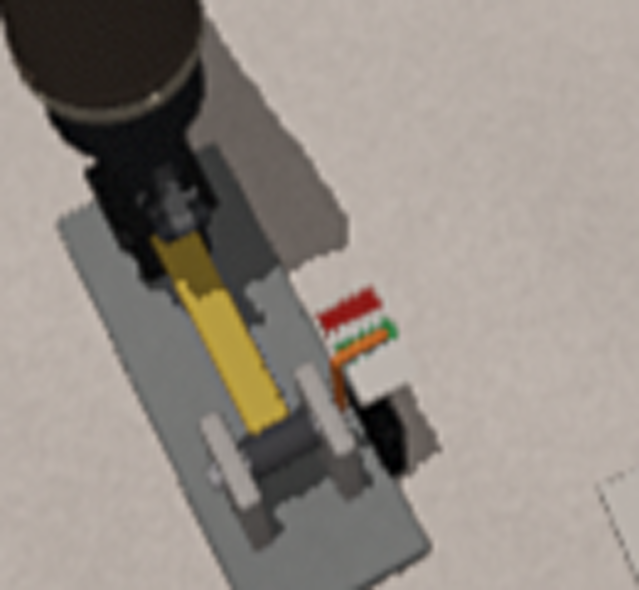

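View pics/wrist5c.png

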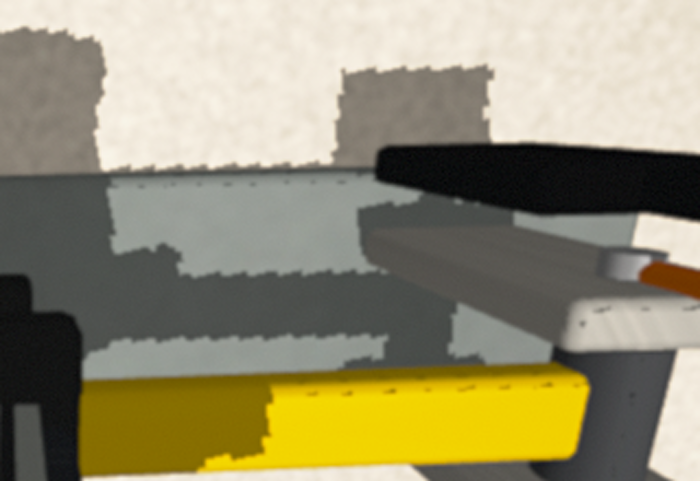

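The pointer has just entered the green from the white side, at TCP z = 0.104. Level should be about 6 mm lower.

```bash
python3 -m crank '[{"delta_rot":[0,0,0],"xyz":[0,0.3,0],"jaw":0},{"delta_rot":[0,0,0],"xyz":[0,0.5,0],"jaw":0},{"delta_rot":[0,0,0],"xyz":[0,0.6,0],"jaw":0},{"delta_rot":[0,0,0],"xyz":[0,0.6,0],"jaw":0},{"delta_rot":[0,0,0],"xyz":[0,0.6,0],"jaw":0},{"delta_rot":[0,0,0],"xyz":[0,0.6,0],"jaw":0}]'
python3 - <<'E'
from h import *
for n in['wrist','side','scene']:
    s=snap(n,n+'6')
    b={'side':(slice(110,200),slice(220,360)),'scene':(slice(230,350),slice(220,350)),'wrist':(slice(60,280),slice(320,640))}[n]
    a=s['pixels'][b];cv2.imwrite('pics/'+n+'6c.png',cv2.resize(a,None,fx=590/a.shape[0] if n=='scene' else 700/a.shape[1],fy=590/a.shape[0] if n=='scene' else 700/a.shape[1],interpolation=cv2.INTER_CUBIC))
s=np.load('pics/side6.npz'); im=cv2.cvtColor(s['pixels'],cv2.COLOR_BGR2HSV)
v,u=np.nonzero(cv2.inRange(im,(18,120,40),(34,255,255)));k=(u>260)&(u<320)&(v>130)&(v<160);u,v=u[k],v[k]
X=np.array([pt(s,a,b) for a,b in zip(u,v)]);X=X[(X[:,2]>.07)&(X[:,2]<.14)]
c=X[:,:2].mean(0);al=(X[:,:2]-c)@[np.cos(np.radians(-13)),np.sin(np.radians(-13))]
print(len(X),'slope',np.polyfit(al,X[:,2],1), X[:,2].min(),X[:,2].max());print(robot.read_state()['ee_pos'],robot.read_state()['ft_force'])
E
```

```text
t: 8.18
ee_pos: [0.55, -0.2625, 0.0984]
orientation: [-90.0, 0.0, -13.8]
ft_force: [-4.0, 0.6, 5.8]
width: 0.0001
176 slope [0.01251166 0.09686921] 0.08469352931758613 0.10120430988129814
[ 0.55004139 -0.26252949  0.09844424] [-3.80868262  0.78900977  5.90788515]
```

View pics/side6c.png

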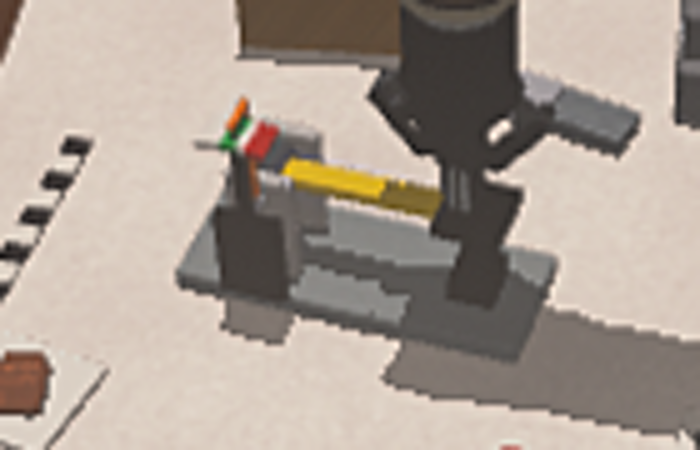

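View pics/scene6c.png

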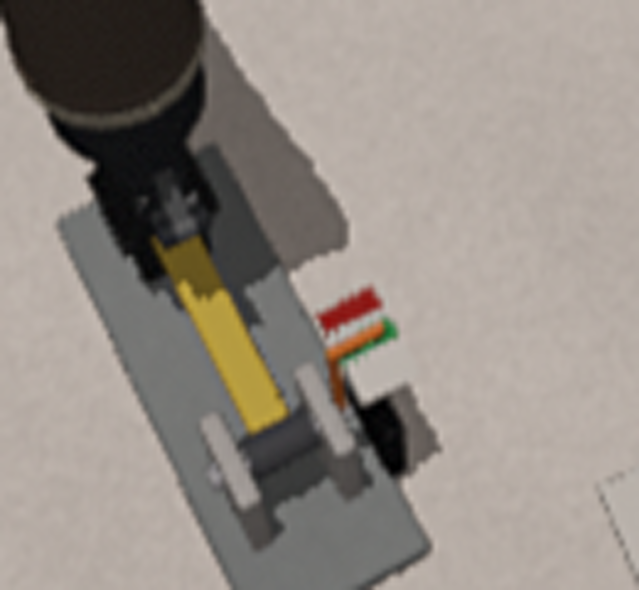

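View pics/scene6.png

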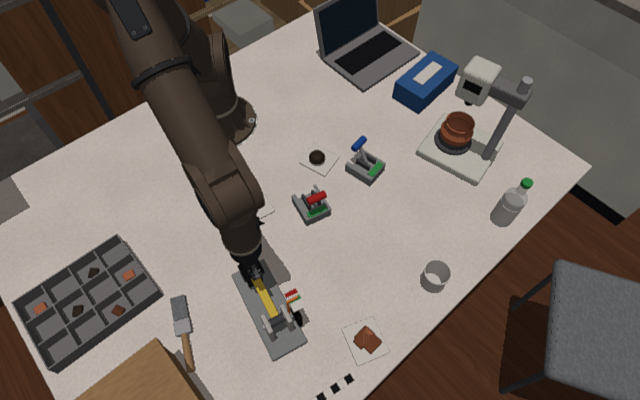

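The fitted lever slope is 0.013 rad, so it is level. The pad is at z = 0.098 with about 5.9 N on it, as expected mid-green. The isolator is on, the lamp is off, and the objects haven't moved.

```bash
python3 - <<'E'
from h import *
print(robot.hand_in())
E
```

```text
the job is handed in; nothing more can be done
None
```

I pushed the isolator handle over with the closed fingers until it dropped to its on stop. I then pressed the dead-man pad down and handed the job in at about 8.3 s with the arm still holding it there.

- **Lever:** in the last check it was level within about 0.013 rad, with the fingertips at z = 0.0984 m and about 5.9 N on the pad. That matches the middle of the green band. I pressed in small steps and no picture showed the pointer in the red.
- **Pointer view:** in the scene picture the pointer covered the red-facing half of the green band. I put that offset down to the viewing angle, because height, slope and force all agreed on mid-green.
- **Other items:** the blue lamp handle was still off. The pot, stone and brush looked undisturbed in the last scene picture. The arm hid the axe there; it was last seen undisturbed in the side picture taken as the arm came over the pad.

The hand-in gave no verdict, and none of the checks failed.

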